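Steady the sensor stand in its drip saucer and set the light sensor on it

TASK

The four-legged stand in the drip saucer rocks because one foot is up on the raised drain cover. Turn the stand where it is, without lifting it out of the saucer, until all four feet are down on the saucer's floor and it stands level and steady; let go of it. Then pick up the black light sensor and set it gently, upright, in the middle of the stand's top, leaving the jar, the bottle and the spatula where they are.

Things in the scene. Friction and masses are not known exactly. Their poses are not given: they have to be found in the camera images.
- saucer: Round grey plastic drip saucer, fixed to the bench. Outside diameter 176 mm; floor 4 mm thick and flat but for the raised drain cover; rim 4 mm thick and 12 mm high (inside diameter 168 mm). Origin: centre of the underside, on the bench; z up, x towards the middle of the drain cover.
- drain (a point): Middle of the raised drain cover's top, 66 mm from the saucer's centre along its x. The cover is part of the saucer, has five black radial slots, stands 6 mm above the floor and spans about 31 deg to either side of the saucer's x axis, from 47 mm radius out to the rim.
- stand: Loose four-legged stand, about 0.35 kg, 75 mm high. Four equal round rubber feet, 12 mm in diameter, at x = +-48, y = +-48 mm, 10 mm clear of the rim. Level only with the cover between two feet: any of its x or y axes along the saucer's x to within about 9 deg; with a foot on the cover it leans about 0.06 rad and rocks. Origin: centre between the undersides of the feet; z up.
- stand_top (a point): Centre of the stand's top face, 75 mm above its origin. The top is a flat aluminium plate 84 mm long (stand's x), 50 mm wide (stand's y), 12 mm thick, on splayed steel legs. Its long sides are free between the legs: fingers can close across the 50 mm width and turn the stand, its feet sliding on the saucer.
- sensor: Loose black cylinder, 44 mm in diameter and 40 mm tall with a thin steel band, with a white round diffuser 30 mm in diameter and 6 mm high on top (46 mm in all), about 0.15 kg. Stands upright on the bench. Origin: centre of its underside; z up.
- jar: Bystander: closed glass jar with steel lid, 54 mm in diameter, 75 mm tall, standing on the bench. Origin: centre of its underside.
- bottle: Bystander: amber bottle with white cap, 60 mm in diameter, 150 mm tall, standing on the bench. Origin: centre of its underside.
- widger: Bystander: small spatula with wooden handle, 190 mm long, lying on the bench along its x. Origin: on its underside, near the middle.
Not all that is in view belongs to the job. There is more than one size of the sensor; the one meant has the size given above.

How it is judged (in metres and radians):
On the way:
1. the stand, let go, stands level and steady in the saucer on all four feet (angle between stand's own z axis and vertical below 0.02 rad and z of stand in the frame of saucer below 0.0065 m and horizontal distance between stand and saucer below 0.018 m and angular speed of stand below 0.05 rad/s and contact force between each of the fingers, sensor and stand below 0.05 N), for 0.3 s.
At the end, for the whole second after the job is handed in: The stand is in the saucer with all four feet on its floor (origin less than 6.5 mm above the saucer's underside, within 18 mm of the saucer's centre), tilted less than 0.02 rad and at rest; the sensor stands upright (tilt under 0.04 rad) on its top, within 12 mm of the middle, at rest and released (angle between stand's own z axis and vertical below 0.02 rad and z of stand in the frame of saucer below 0.0065 m and horizontal distance between stand and saucer below 0.018 m and z of sensor in the frame of stand between 0.072 and 0.078 m and horizontal distance between sensor and stand below 0.012 m and angle between sensor's own z axis and vertical below 0.04 rad and linear speed of sensor below 0.02 m/s and angular speed of stand below 0.05 rad/s); the robot touches nothing.
It fails at once if the stand is lifted out of the saucer (raised more than 25 mm) or tipped over (z of stand in the frame of saucer above 0.031 m or angle between stand's own z axis and vertical above 0.4 rad).
It fails at once if the sensor is dropped (falls free at more than 0.5 m/s) (linear speed of sensor above 0.5 m/s and contact force between the fingers and sensor below 0.05 N).
It fails at once if the jar, the bottle or the spatula is moved more than 30 mm (distance of any of jar, bottle, widger from where it was at the start of the episode above 0.03 m).
It also fails if it takes over 51 s, if anything falls off the work surface, if the arm or the gripper's body presses on something with over 40 N, if the wrist force passes 120 N, or if a joint passes its speed limit or range.

ROBOT

A 6-joint arm with a two-finger parallel gripper is mounted at the origin on the work surface. World frame = base frame: x ahead of the robot, y to its left, z up, the work surface at z = 0. Lengths are in mm, angles in rad, forces in N, time in s.
With the tool pointing down it reaches from about 400 to 825 mm from the base axis. Payload 7 kg.
Tool frame: the origin (TCP) lies midway between the tips of the shut fingers; the grasp point (between the pads) lies 19 mm behind it (arm.pinch_z is the distance from the TCP to the grasp point, in mm); z points along the fingers, y is the line along which they close (so a half turn about z gives the same grasp; the last joint's range is limited). The gripper opens to 88 mm and grips with 3 to 60 N. Pads are 19 mm wide; open, the fingers measure 130 mm over their backs; the gripper's body (78 mm by 193 mm) begins 47 mm behind the grasp point.
Start: joints at [1.422, 0.359, 0.012, 0, -1.224, -0.288], TCP at [285.559, 611.597, 226.561] pointing down, gripper open.
Joint ranges: [-3.07, 3.07], [-1.43, 2.12], [-1.02, 1.25], [-3.03, 1.67], [-3.05, -0], [-3.03, 3.03]. Speed limits (rad/s): [2.39, 2.39, 3.01, 3.14, 3.14, 3.14].

INTERFACE

Orientations are given as a rotation vector (axis times angle).
In Python, from workcell import arm, grip, solver, capture gives the robot as it stands. Calls block until the motion is done:
- arm.move_to(position, orientation): joint-space move of the TCP to a pose.
- arm.servo_line(position, frame=None, velocity=150, f_stop=None): straight line of the TCP; frame=None keeps the orientation; velocity is the mean speed in mm/s. With f_stop (N) it stops when the force on the tool has changed by that much, and returns True; else False.
- arm.movej(angles): joint-space move.
- grip(opening, effort=None): finger opening in mm; effort is the grip in N (None keeps the last); returns when the fingers have stopped.
- arm.pause(seconds).
- solver.solve_ik(position, orientation): joint angles nearest the present ones, or None.
- capture(name): name is "scene" or "side" or "wrist"; returns a dict with "image" (384x512x3 uint8, blue, green, red), "vertical_fov" (degrees; the focal length in pixels is half the picture's height over the tangent of half this angle, whatever the lens; pixels are square), "cx", "cy" (the principal point, pixels), "extrinsics" (4x4, takes a point from camera to world coordinates). Camera axes: x right, y down, z forward; pixel columns grow to the right and rows downward; lengths in mm; the calibration is good to about 2 mm. The wrist camera is an equidistant fisheye: a pixel r from the principal point sees the ray r / f radians off the axis. A picture is of the moment at which its call begins. There is no depth.
A pose or a line that the arm cannot do raises arm.IKError and nothing moves.
- arm.sign_off(): hands the job in; it is judged then, once.
Readings, each from a call of its own:
- arm.current_t(): time.
- arm.current_qpos(): joint angles.
- arm.current_joint_vel(): joint speeds.
- arm.current_effort(): joint torques, N m.
- arm.current_tcp_pos(): TCP position.
- arm.current_ee_rot(): TCP orientation.
- arm.current_ft_force(): force on the tool from outside, world axes, zero at the start.
- arm.current_wrist_torque(): the same for the moment, N m.
- arm.current_grip_width(): finger opening in mm.
- arm.current_grip_force(): force on a finger pad.
Only numpy, scipy, OpenCV 4.12 (cv2) and the standard library are available. Lean on these libraries where they do the work, as an engineer would, in place of code of your own. Each camera call takes 0.05 s, during which the arm holds its last target. There are 200 camera calls.

## Working session

There is one attempt and no reset: what is moved stays moved. The work goes in short steps, each a Python script; the robot and the scene stay as the last script left them, time stands still between calls to the robot, and variables do not carry over. Pictures are saved under pics/ and viewed, at most 10 in all, crops included, and the job is handed in when it is done.

```bash
ls; mkdir -p pics; cat > h.py <<'E'
import numpy as np, cv2
from workcell import arm, grip, solver, capture
from scipy.spatial.transform import Rotation as R
def snap(n,f):
    c=capture(n); cv2.imwrite('pics/%s.png'%f,c['image']); np.savez('pics/%s.npz'%f,**c); return c
def load(f): return np.load('pics/%s.npz'%f)
def ray(c,u,v,fish=False):
    H=c['image'].shape[0]; f=H/2/np.tan(np.radians(float(c['vertical_fov']))/2)
    x,y=(u-c['cx']),(v-c['cy'])
    if fish:
        r=np.hypot(x,y); t=r/f; d=np.array([x/r*np.sin(t),y/r*np.sin(t),np.cos(t)]) if r>0 else np.array([0,0,1.])
    else: d=np.array([x/f,y/f,1.])
    E=c['extrinsics']; return E[:3,3],E[:3,:3]@d
def at(c,u,v,z,fish=False):
    o,d=ray(c,u,v,fish); return o+d*(z-o[2])/d[2]
def proj(c,p):
    H=c['image'].shape[0]; f=H/2/np.tan(np.radians(float(c['vertical_fov']))/2)
    E=c['extrinsics']; q=E[:3,:3].T@(np.asarray(p)-E[:3,3]); return q[:2]/q[2]*f+[c['cx'],c['cy']]
def down(a): # tool y (closing axis) at world angle a
    # tool z down; x axis = y cross z
    y=np.array([np.cos(a),np.sin(a),0]); z=np.array([0,0,-1.]); x=np.cross(y,z)
    return R.from_matrix(np.c_[x,y,z]).as_rotvec()
E
python3 - <<'E'
from h import *
a=snap('scene','s0');b=snap('side','d0');w=snap('wrist','w0')
for c in (a,b,w): print(c['vertical_fov'],c['cx'],c['cy'],c['extrinsics'].round(2).tolist())
print(arm.current_t(),arm.current_ee_rot())
cv2.imwrite('pics/sd0.png',cv2.resize(np.hstack([a['image'],b['image']]),(800,300)))
E
```

```text
pics
47.89357073327497 260.360453314799 191.22170611428137 [[-0.52, 0.49, -0.7, 1300.76], [0.85, 0.29, -0.43, 466.0], [-0.01, -0.82, -0.57, 698.97], [0.0, 0.0, 0.0, 1.0]]
57.67774856779767 256.91876546201553 191.55992872810222 [[0.91, -0.27, 0.33, 277.38], [-0.42, -0.55, 0.72, -554.21], [-0.02, -0.79, -0.61, 539.24], [0.0, 0.0, 0.0, 1.0]]
65.70646984690485 255.76592264118602 189.50656200305383 [[-0.42, -0.88, -0.23, 348.63], [-0.91, 0.41, 0.11, 582.96], [0.0, 0.26, -0.97, 383.85], [0.0, 0.0, 0.0, 1.0]]
0.15 [ 3.06576217e+00 -6.80477581e-01 -2.42847633e-04]
```

View pics/s0.png

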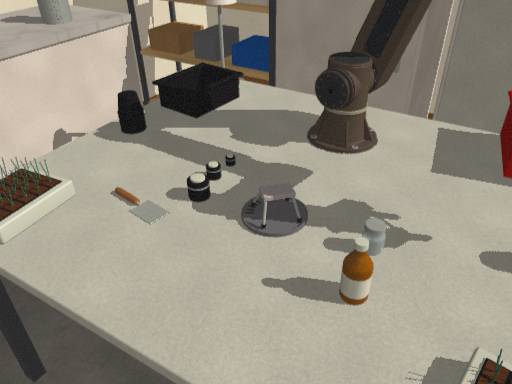

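View pics/d0.png

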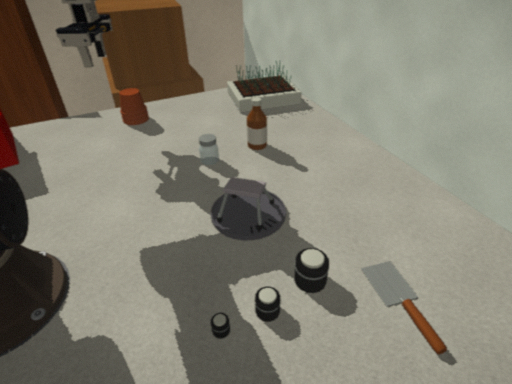

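The scene view has three look-alike sensors: (199,186), (213,170) and (230,159). In the side view they are at (312,270), (267,303) and (220,324). A black cup at (131,112) is unrelated. The stand is in the saucer at scene (275,212) and side (249,212), with drain slots near side (262,225). The next step is to measure sizes and view a close crop.

```bash
python3 - <<'E'
from h import *
a=load('s0');b=load('d0')
c1=cv2.resize(a['image'][145:245,180:320],None,fx=5.6,fy=5.6,interpolation=cv2.INTER_CUBIC)[:, :784]
cv2.imwrite('pics/cs.png',c1)
c2=cv2.resize(b['image'][170:345,200:340],None,fx=3.4,fy=3.4,interpolation=cv2.INTER_CUBIC)
cv2.imwrite('pics/cd.png',c2)
print(c1.shape,c2.shape)
E
```

```text
(560, 784, 3) (595, 476, 3)
```

View pics/cs.png

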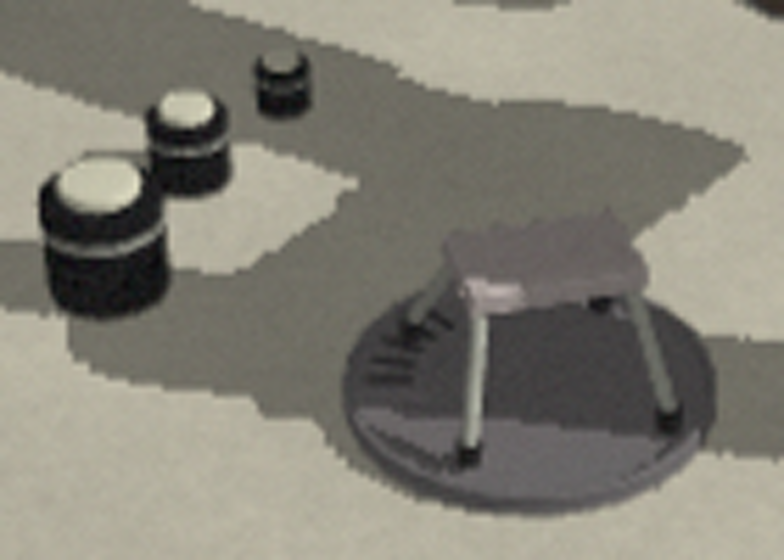

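View pics/cd.png

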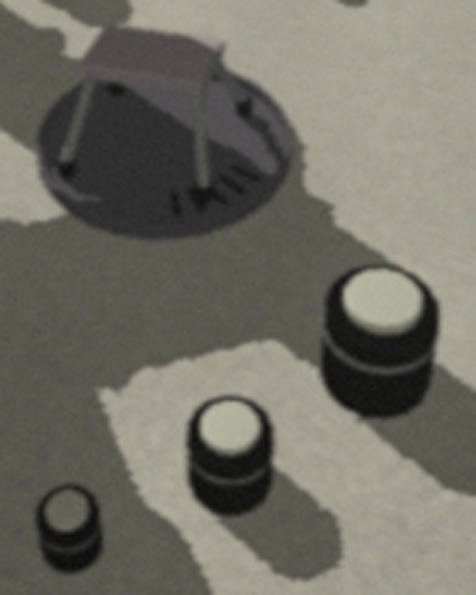

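```bash
python3 - <<'E'
from h import *
a=load('s0');b=load('d0')
S=lambda u,v,z: at(a,180+u/5.6,145+v/5.6,z)[:2]
D=lambda u,v,z: at(b,200+u/3.4,170+v/3.4,z)[:2]
f=lambda p:np.round(p,1)
for n,s,d in (('big',(57,140,99,183),(342,422,382,299)),('mid',(158,216,187,107),(198,260,229,427)),('small',(262,304,283,61),(49,90,70,510))):
  for z in (28,46,62):
    print(n,z,'S',f(S(s[2],s[3],z)),f(np.linalg.norm(S(s[0],s[3],z)-S(s[1],s[3],z))),'D',f(D(d[2],d[3],z)),f(np.linalg.norm(D(d[0],d[3],z)-D(d[1],d[3],z))))
# saucer outline (rim top z12)
PS=[S(u,v,12) for u,v in [(343,380),(716,383),(400,475),(460,500),(540,507),(640,482),(690,445),(375,325),(690,335)]]
PD=[D(u,v,12) for u,v in [(38,150),(70,205),(110,225),(165,233),(230,217),(298,150),(290,120),(262,85),(45,115)]]
from scipy.optimize import least_squares
for P in (PS,PD):
  P=np.array(P); r=least_squares(lambda q:np.hypot(*(P-q[:2]).T)-q[2],[*P.mean(0),88]); print('saucer',f(r.x),f(r.fun))
print('feet S',[f(S(*p)) for p in [(468,460,4),(668,428,4),(600,303,4),(410,330,10)]])
print('feet D',[f(D(*p)) for p in [(116,90,4),(67,172,4),(245,108,4),(203,197,10)]])
print('top S',[f(S(*p,77)) for p in [(445,237),(605,210),(648,270),(465,283)]])
print('top D',[f(D(*p,77)) for p in [(107,28),(222,45),(207,82),(85,68)]])
print('slotS',[f(S(*p,10)) for p in [(392,380),(392,362),(408,342),(425,330),(440,320)]])
print('slotD',[f(D(*p,10)) for p in [(177,204),(203,193),(222,188),(241,179),(254,169)]])
for n,p in (('jar',(208,140)),('bottle',(257,103))): print(n,f(at(b,*p,75 if n=='jar' else 150)))
print('jarS',f(at(a,375,223,75)),'botS',f(at(a,361,243,150)))
E
```

```text
big 28 S [ 500.4 -239.5] 42.9 D [ 558.2 -184.1] 45.1
big 46 S [ 521.8 -220.6] 41.7 D [ 548.3 -197.1] 43.5
big 62 S [ 540.9 -203.7] 40.7 D [ 539.5 -208.7] 42.1
mid 28 S [ 415.8 -245.6] 31.4 D [ 442.2 -223.2] 31.6
mid 46 S [ 439.6 -226.5] 30.6 D [ 436.4 -234.8] 30.5
mid 62 S [ 460.7 -209.6] 29.8 D [ 431.3 -245.2] 29.5
small 28 S [ 348.5 -229. ] 23.4 D [ 352.6 -232.2] 19.7
small 46 S [ 374.  -210.4] 22.8 D [ 350.  -243.5] 19.0
small 62 S [ 396.7 -193.8] 22.3 D [ 347.6 -253.6] 18.4
saucer [518.8  24.9  87. ] [-0.9  1.   0.2  1.3  0.7 -1.1 -1.7 -0.1  0.7]
saucer [512.5  14.2  88.6] [-1.4 -0.6  0.5  1.5 -1.4  1.2 -1.3  0.4  1.1]
feet S [array([571.8,  24.5]), array([505.2,  91.9]), array([433.8,  17.9]), array([507.4, -46.6])]
feet D [array([505.1,  88.7]), array([442.1,  20.9]), array([580. ,  28.5]), array([511., -47.])]
top S [array([514.9, -21.3]), array([457.8,  31.5]), array([491.4,  71.5]), array([541.9,   5.6])]
top D [array([494.1,  66.5]), array([555. ,  14.4]), array([529., -17.]), array([464.7,  31.2])]
slotS [array([545.4, -32.8]), array([533.5, -40.3]), array([516.2, -42.3]), array([503.8, -40.3]), array([493.1, -38.4])]
slotD [array([493.3, -45.5]), array([512.6, -43.6]), array([525.8, -44.8]), array([540.8, -42.5]), array([552.9, -37.6])]
jar [504.5 265.4  75. ]
bottle [655.1 269.3 150. ]
jarS [503.7 282.2  75. ] botS [671.7 301.6 150. ]
```

The middle sensor's diffuser measures 30 mm in both views at z = 46, and the two views agree, giving about (438,-231). It's the target: the big one's diffuser is about 42 mm and the small one's about 20 mm. The stand's long axis is at about -43° and the drain at about -80°, so I need to turn it roughly -37°. I'll move above it and look closer.

```bash
python3 - <<'E'
from h import *
for d in (47,47-180):
  for pos in ([507,22,230],[507,22,54]):
    for k in (0,-20,-37,-45):
      q=solver.solve_ik(pos,down(np.radians(d+k))); print(d,k,None if q is None else np.round(q,2))
E
```

```text
47 0 [ 0.43  0.08 -0.34  0.   -1.15 -2.75]
47 -20 None
47 -37 [ 0.43  0.08 -0.34  0.   -1.15  2.89]
47 -45 [ 0.43  0.08 -0.34 -0.   -1.15  2.75]
47 0 [ 0.43  0.27 -0.57  0.   -0.73 -2.75]
47 -20 None
47 -37 [ 0.43  0.27 -0.57  0.   -0.73  2.89]
47 -45 [ 0.43  0.27 -0.57 -0.   -0.73  2.75]
-133 0 [ 0.43  0.08 -0.34  0.   -1.15  0.39]
-133 -20 [ 0.43  0.08 -0.34  0.   -1.15  0.04]
-133 -37 [ 0.43  0.08 -0.34  0.   -1.15 -0.26]
-133 -45 [ 0.43  0.08 -0.34  0.   -1.15 -0.4 ]
-133 0 [ 0.43  0.27 -0.57  0.   -0.73  0.39]
-133 -20 [ 0.43  0.27 -0.57  0.   -0.73  0.04]
-133 -37 [ 0.43  0.27 -0.57  0.   -0.73 -0.26]
-133 -45 [ 0.43  0.27 -0.57  0.   -0.73 -0.4 ]
```

```bash
python3 - <<'E'
from h import *
grip(88)
arm.move_to([507,22,190],down(np.radians(-133)))
c=snap('wrist','w1'); print(arm.current_t(),c['extrinsics'].round(2).tolist(),arm.current_tcp_pos())
cv2.imwrite('pics/w1b.png',cv2.resize(c['image'],(800,600),interpolation=cv2.INTER_CUBIC))
E
```

```text
2.6667 [[-0.68, -0.71, -0.19, 558.28], [-0.73, 0.66, 0.18, -23.77], [-0.0, 0.26, -0.97, 348.15], [0.0, 0.0, 0.0, 1.0]] [507.24269089  22.75712605 189.99503357]
```

View pics/w1b.png

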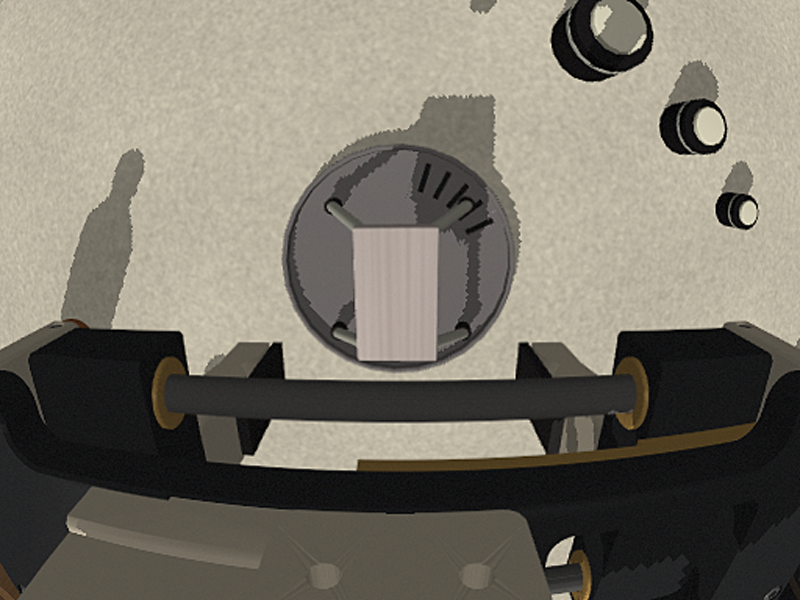

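The plate is at (352–439, 226–361). The saucer outline spans about (283–516, 143–370). The drain slots run from (426,177) to (480,224), with one foot on them.

```bash
python3 - <<'E'
from h import *
from scipy.optimize import least_squares
c=load('w1');k=512/800
W=lambda u,v,z: at(c,(u+.5)*k-.5,(v+.5)*k-.5,z,True)[:2]
f=lambda p:np.round(p,1)
P=np.array([W(*p,12) for p in [(283,257),(296,202),(332,163),(400,144),(465,167),(505,215),(517,262),(505,310),(475,347),(300,325)]])
r=least_squares(lambda q:np.hypot(*(P-q[:2]).T)-q[2],[*P.mean(0),88]); o=r.x[:2]; print('saucer',f(r.x),f(r.fun))
for z in (76,79,82):
  T=[W(*p,z) for p in [(352,226),(439,226),(437,360),(358,361)]]
  print(z,f(np.mean(T,0)),[f(np.linalg.norm(T[i]-T[i-1])) for i in range(4)],np.degrees(np.arctan2(*((T[3]-T[0]+T[2]-T[1])[::-1]))))
for p in [(426,177),(440,181),(457,194),(480,223)]:
  q=W(*p,10)-o; print('slot',f(np.hypot(*q)),f(np.degrees(np.arctan2(q[1],q[0]))))
for p in [((430,166),(420,190)),((446,168),(432,196)),((466,186),(447,207)),((491,213),(468,234))]:
  A,B=W(*p[0],10),W(*p[1],10); q=A-B; print('slotdir',f(np.degrees(np.arctan2(q[1],q[0]))))
print([f(W(*p,4)) for p in [(335,205),(340,330),(463,330)]], f(W(467,205,10)))
s=W(710,127,46); print('sensor',f(s))
E
```

```text
saucer [510.6  23.1  88.4] [-1.8  0.4  1.1  0.6 -1.1 -0.9  1.   0.5 -0.4  0.7]
76 [506.7  27.5] [np.float64(85.5), np.float64(51.2), np.float64(84.7), np.float64(50.2)] 137.76058371978706
79 [507.3  27. ] [np.float64(84.6), np.float64(50.7), np.float64(83.8), np.float64(49.7)] 137.76058371978706
82 [507.9  26.4] [np.float64(83.6), np.float64(50.1), np.float64(82.9), np.float64(49.1)] 137.76058371978706
slot 68.2 -60.1
slot 69.3 -68.9
slot 68.2 -81.9
slot 68.2 -105.0
slotdir -65.1
slotdir -68.9
slotdir -84.2
slotdir -89.6
[array([575.2,  26.9]), array([503. ,  92.8]), array([437. ,  21.8])] [509.3 -44.5]
sensor [ 437.  -228.1]
```

```bash
python3 - <<'E'
from h import *
f=lambda p:np.round(p,2)
arm.move_to([507,25,130],down(np.radians(-132.5)))
print(arm.servo_line([507,25,56],velocity=60,f_stop=8), f(arm.current_tcp_pos()))
grip(44,12); arm.pause(.2)
print(arm.current_grip_width(),arm.current_grip_force(),f(arm.current_ft_force()))
for i in range(1,9):
  t=i/8
  arm.move_to([507+2*t,25-1.5*t,56],down(np.radians(-132.5-40.3*t)))
  print(i,f(arm.current_ft_force()),f(arm.current_wrist_torque()),f(arm.current_grip_width()))
print(arm.current_t())
c=snap('wrist','w2'); d=snap('side','d2')
o=np.hstack([cv2.resize(c['image'],(400,300),interpolation=3),cv2.resize(d['image'][150:270,170:330],(400,300),interpolation=3)])
cv2.imwrite('pics/w2b.png',o)
E
```

```text
False [507.28  25.1   56.37]
49.662652656975695 11.999980062246323 [-0.12  1.27 -0.02]
1 [-0.43  0.46  1.66] [ 0.09 -0.06 -0.16] 50.19
2 [0.55 0.29 1.  ] [-0.06 -0.28 -0.16] 49.47
3 [ 0.21 -0.92  1.  ] [-0.13 -0.28 -0.25] 49.97
4 [ 0.01 -1.33  1.67] [-0.04 -0.27 -0.17] 49.39
5 [ 0.92 -0.72  0.02] [-0.31 -0.53 -0.15] 49.81
6 [ 1.58 -1.6  -2.26] [-0.18 -0.47 -0.08] 49.59
7 [ 1.17 -0.96 -1.89] [-0.11 -0.36 -0.05] 49.75
8 [ 0.41 -1.5  -2.02] [-0.13 -0.27 -0.05] 50.14
7.2917
```

View pics/w2b.png

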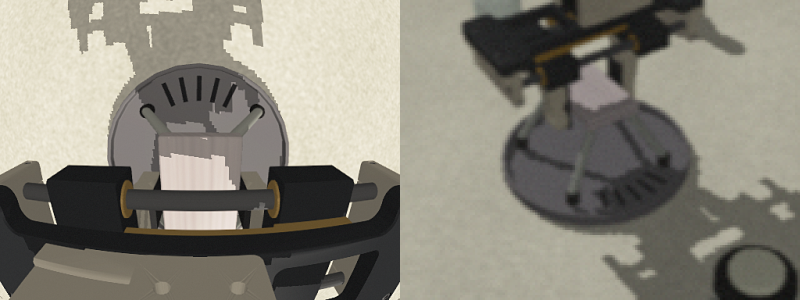

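The slots at (165–230, 92) lie centred between the two feet at (147,112) and (257,112). I'll release, back off and measure.

```bash
python3 - <<'E'
from h import *
arm.servo_line([509,23.5,54.5],velocity=20)
grip(80); arm.pause(.3)
arm.servo_line([509,23.5,190],velocity=120); arm.pause(.4)
c=snap('wrist','w3'); print(arm.current_t(), arm.current_tcp_pos())
cv2.imwrite('pics/w3b.png',cv2.resize(c['image'][60:252,140:396],(800,600),interpolation=cv2.INTER_CUBIC))
E
```

```text
10.4 [508.97343683  23.48089903 189.88313446]
```

View pics/w3b.png

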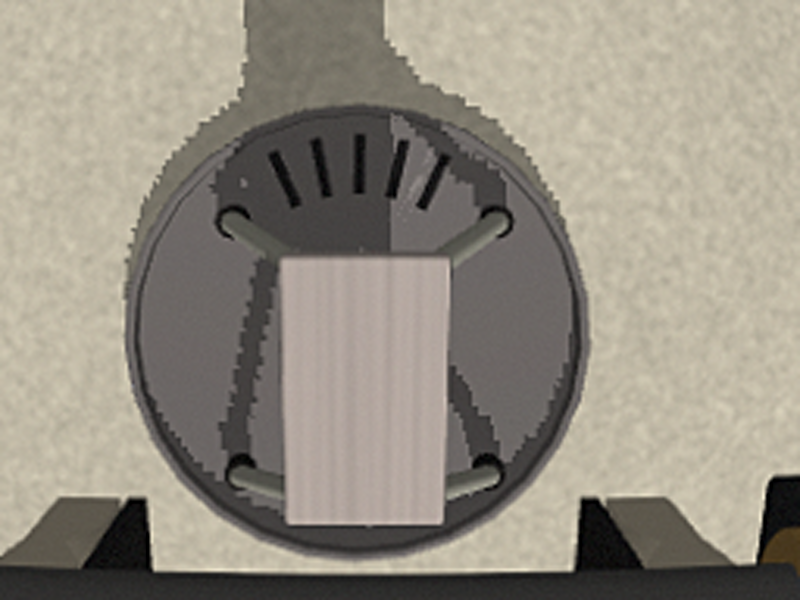

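```bash
python3 - <<'E'
from h import *
f=lambda p:np.round(p,2)
c=load('w3');k=256/800
W=lambda u,v,z: at(c,(u+.5)*k-.5+140,(v+.5)*k-.5+60,z,True)[:2]
T=[W(*p,79) for p in [(280,257),(450,256),(444,524),(287,525)]]
m=np.mean(T,0); print('plate',f(m),[f(np.linalg.norm(T[i]-T[i-1])) for i in range(4)],np.degrees(np.arctan2(*((T[3]-T[0]+T[2]-T[1])[::-1])))); np.save('m.npy',m)
print('feet',[f(W(*p,4)) for p in [(233,222),(495,222),(240,473),(487,475)]])
q0=arm.current_qpos(); S=[437.5,-229.5]
best=min([-90,90],key=lambda a:(lambda q:9 if q is None else abs(q[5]))(solver.solve_ik([*S,100],down(np.radians(a)))))
print(best)
grip(86)
arm.move_to([*S,130],down(np.radians(best)))
print(arm.servo_line([*S,8],velocity=80,f_stop=6),f(arm.current_tcp_pos()))
grip(36,20); arm.pause(.2)
print(arm.current_grip_width(),arm.current_grip_force(),f(arm.current_tcp_pos()))
w0=arm.current_ft_force()
arm.servo_line([*S,170],velocity=100); arm.pause(.3)
print(arm.current_grip_width(),f(arm.current_ft_force()-w0),arm.current_t())
a=snap('wrist','w4'); b=snap('side','d4')
cv2.imwrite('pics/w4b.png',np.hstack([cv2.resize(a['image'],(400,300),interpolation=3),cv2.resize(b['image'][120:384,160:512],(400,300),interpolation=3)]))
E
```

```text
plate [508.53  23.94] [np.float64(83.41), np.float64(49.39), np.float64(83.38), np.float64(49.14)] 97.32919075381321
feet [array([562.98, -16.74]), array([466.56, -28.92]), array([550.95,  80.54]), array([454.25,  69.17])]
90
False [ 437.85 -229.56    8.45]
43.56067084866747 20.000109672546387 [ 437.55 -229.55    8.02]
43.81631227424186 [ 0.1   1.89 -2.44] 16.575
```

View pics/w4b.png

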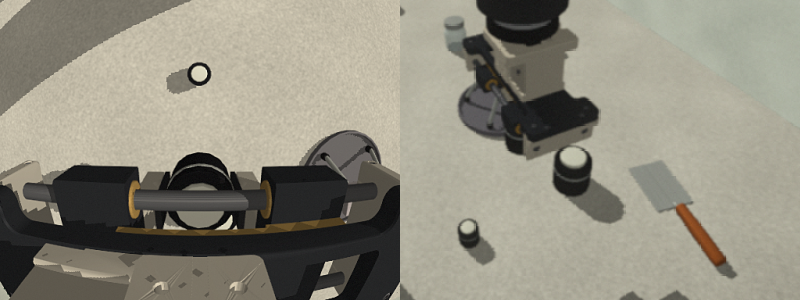

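The sensor is held upright (43.7 mm wide, wrist view (202,190)), and the small and big decoys and the spatula haven't moved. The next step is to place it at the plate centre.

```bash
python3 - <<'E'
from h import *
f=lambda p:np.round(p,2)
m=np.load('m.npy'); 
q=solver.solve_ik([*m,170],down(np.radians(90))); print(f(q))
arm.move_to([*m,170],down(np.radians(90)))
arm.servo_line([*m,97],velocity=80); arm.pause(.3)
print(arm.servo_line([*m,84],velocity=12,f_stop=2),f(arm.current_tcp_pos()),f(arm.current_ft_force()))
p=arm.current_tcp_pos()
grip(60); arm.pause(.2); grip(86); arm.pause(.1)
arm.servo_line([*m,p[2]+100],velocity=100); arm.pause(.3)
print(arm.current_t())
a=snap('wrist','w5'); b=snap('side','d5')
cv2.imwrite('pics/w5b.png',np.hstack([cv2.resize(a['image'][60:300,110:430],(400,300),interpolation=3),cv2.resize(b['image'][130:250,170:330],(400,300),interpolation=3)]))
E
```

```text
[ 0.43  0.13 -0.43  0.   -1.01 -2.  ]
True [508.44  23.91  86.97] [-0.93  0.02  4.86]
22.85
```

View pics/w5b.png

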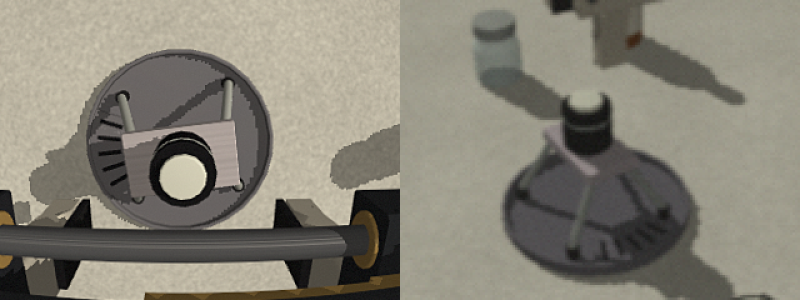

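The sensor stands upright on the plate, with its diffuser at (183,177) in the wrist view. The slots at (112,152) are centred between the feet. I'll check the offset numerically and sign off if it's good.

```bash
python3 - <<'E'
from h import *
c=load('w5'); s=at(c,110+183.5*.8-.5,60+177.5*.8-.5,125,True)[:2]; m=np.load('m.npy'); print(s,m,np.linalg.norm(s-m))
if np.linalg.norm(s-m)<8: print(arm.sign_off())
E
```

```text
[507.44194787  25.40380668] [508.52535199  23.94161741] 1.8198247083679893
the job is handed in; nothing more can be done
None
```

I turned the stand until it was level on all four feet, set the 44 mm sensor upright about 2 mm from the middle of its top, and handed the job in at about 23 s; no verdict was returned.

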